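# Tidy the worktop into its organisers

### The job

Please tidy these away after cooking: stand the spice jar and the salt shaker upright in the two-bay caddy, one in each bay (either way round), put the lemon and the garlic in the round dish, and lay the battery flat in the small rectangular tray. Leave the kitchen timer where it is, and let go of everything.

Things in the scene. Friction and masses are not known exactly. Their poses are not given: they have to be found in the camera images.
- spice_jar: Loose glass spice jar with a dark screw cap, standing upright: a cylinder 41 mm in diameter, 105 mm high (cap from 84 mm up). Origin at the centre of its underside, z up along its axis. Goes into either bay of the caddy.
- mill: Loose salt shaker, standing upright: 90 mm high, clear body with grey contents 44 mm wide up to about 70 mm height, grey cap 34 mm wide above. It stands with a slight lean of about 0.05 rad (slightly rounded foot). Origin at the centre of its underside, z up along its axis. Goes into the other bay of the caddy.
- lemon: Loose yellow lemon lying on its side, 83 mm long (its own x axis), 58 mm across; it can roll. Origin on its surface at the middle of what was the underside; its centre is 29 mm from there along its own z. At the start z is up, and the long axis lies within 0.5 rad of pointing away from the robot. Goes into the round dish.
- garlic: Loose whole head of garlic, pale, roundish, 54 mm wide and 53 mm high with a narrow pointed tip on top; widest at about a third to half of its height. Origin at the centre of its underside, z up. Goes into the round dish.
- battery: Loose small cylindrical battery (red and white) lying flat, 50 mm long along its own y axis, 15 mm wide (x) and 15 mm high; it does not roll. Origin at the centre of its underside. Goes into the small rectangular tray.
- timer: Loose kitchen timer with a red dome on a white base, 66 mm across, 49 mm high, standing among the things. Origin at the centre of its underside. Not to be moved (20 mm at most).
- caddy: Light wooden caddy, fixed to the worktop: an open box 70 mm (x) by 134 mm (y), 36 mm high, walls and floor 6 mm thick, with a 6 mm middle wall that makes two square bays, each 58 by 58 mm inside. Origin at the centre of its underside; the bay centres lie at y = +32 mm and y = -32 mm in its frame.
- dish: Light wooden round dish, fixed to the worktop: 168 mm in outer diameter at the rim, 28 mm high, wall and floor 5 mm thick, inside about 146 mm across at the floor. Origin at the centre of its underside. The lemon and the garlic lie in it side by side.
- tray: Light wooden small rectangular tray, fixed to the worktop: 85 mm (x) by 125 mm (y), 20 mm high, walls and floor 5 mm thick (75 by 115 mm inside). Origin at the centre of its underside. Just behind all three organisers hang wall cabinets, underside 0.53 m above the worktop, from about x = 0.63 m on: reach in low, so that wrist and forearm do not strike them.
There are look-alikes about, which are no part of the job. What is shaped like the spice_jar but red is not meant.

How it is judged:
At the end, for the whole second after the job is handed in: Jar and shaker upright (0.15 rad) on the caddy floor, one per bay (15 mm of its centre); lemon and garlic resting in the dish (origin within 76 mm of its centre, under 68 mm up); battery flat (0.15 rad) inside the tray; timer within 20 mm of its place; all released and at rest (x of spice_jar in the frame of caddy between -0.015 and 0.015 m and z of spice_jar in the frame of caddy between -0.005 and 0.015 m and angle between each of spice_jar, mill's own z axis and vertical below 0.15 rad and x of mill in the frame of caddy between -0.015 and 0.015 m and z of mill in the frame of caddy between -0.005 and 0.015 m and ((y of spice_jar in the frame of caddy between 0.017 and 0.047 m and y of mill in the frame of caddy between -0.047 and -0.017 m) or (y of spice_jar in the frame of caddy between -0.047 and -0.017 m and y of mill in the frame of caddy between 0.017 and 0.047 m)) and horizontal distance between each of lemon, garlic and dish below 0.076 m and z of each of lemon, garlic in the frame of dish below 0.068 m and contact force between each of lemon, garlic and dish above 0.05 N and x of battery in the frame of tray between -0.037 and 0.037 m and y of battery in the frame of tray between -0.055 and 0.055 m and z of battery in the frame of tray below 0.025 m and angle between battery's own y axis and vertical between 1.42 and 1.72 rad and linear speed of each of spice_jar, mill, lemon, garlic, battery below 0.02 m/s and contact force between the fingers and spice_jar below 0.05 N and contact force between the fingers and mill below 0.05 N and contact force between the fingers and lemon below 0.05 N and contact force between the fingers and garlic below 0.05 N and contact force between the fingers and battery below 0.05 N and distance of timer from where it was at the start of the episode below 0.02 m); the robot touches nothing.
It fails at once if the kitchen timer is moved or knocked over (distance of timer from where it was at the start of the episode above 0.02 m).
It also fails if it takes over 125 s, if anything falls off the work surface, if the arm or the gripper's body presses on something with over 40 N, if the wrist force passes 120 N, or if a joint passes its speed limit or range.

### The arm

A 6-joint arm with a two-finger parallel gripper is mounted at the origin on a cart in front of the work surface, level with it; the furniture and walls round the work are solid. World frame = base frame: x ahead of the robot, y to its left, z up, the work surface at z = 0. Lengths are in m, angles in rad, forces in N, time in s.
With the tool pointing down it reaches from about 0.35 to 0.85 m from the base axis. Payload 8.1 kg.
Tool frame: the origin (TCP) lies at the centre of the arm's flange, where the gripper is bolted on; the fingertips stand 186 mm ahead of it and the grasp point (between the pads) lies 167 mm ahead of it; z points along the fingers, y is the line along which they close (so a half turn about z gives the same grasp; the last joint's range is limited). The gripper opens to 93 mm and grips with 3 to 60 N. Pads are 15 mm wide; open, the fingers measure 128 mm over their backs; the gripper's body (75 mm by 188 mm) begins 65 mm behind the grasp point.
Start: joints at [-1.291, 0.13, 1.488, -0, 1.523, -0.085], TCP at [0.214, -0.561, 0.405] pointing down, gripper open.
Joint ranges: [-2.96, 2.96], [-0.89, 2.26], [0.02, 2.5], [-1.34, 4.48], [0, 2.73], [-2.66, 2.66]. Speed limits (rad/s): [2.39, 2.39, 2.79, 3.14, 3.14, 3.14].

### API

Orientations are given as a rotation vector (axis times angle).
In Python, from plant import read_state, read_camera, camera_params, robot gives the robot as it stands.
- The arm moves only by the tool carry_out, never from a script. Its argument "targets" is a list of rows, each an object of numbers: "hand": the opening in per cent of the stroke, from 0 (shut) to 100 (fully open); "x", "y", "z": the shift along the tool's x, y, z in m; "ax", "ay", "az": the turn, a rotation vector about the tool's x, y, z in rad. In form: [{"hand": .., "x": .., "y": .., "z": .., "ax": .., "ay": .., "az": ..}, ...]. A call has 1 to 8 rows; each row is the pose to reach, as a shift and turn from the pose commanded when the call began, along the tool's axes at that moment; what a row does not reach only later rows make up. A row lasts 1/8 s, in which the tool goes at most 62.5 mm and 10.7 degrees, less where a joint would pass 70% of its speed; a pose out of reach is approached as far as the arm can. A call with a gripper value outside its range is refused whole. The fingers move at their own pace and stop on an object; "newtons" is the grip in N (left out, the last holds). Time passes only in rows, so rows that repeat a pose let the fingers close. It gives the time, the measured TCP pose, the force, the opening and the grip force at its end, in the units of the state.
- read_state(): the state, without advancing time (a new reading comes with each control period).
- read_camera(name): name is "scene" or "top" or "wrist"; returns (picture, depth): 480x640x3 uint8, blue, green, red; 480x640 float32, m along the optical axis (not along the pixel's ray), 0 where there is no reading.
- camera_params(name): a dict with "fx", "fy", "cx", "cy" (pixels), "position" and "rotation" of the camera in the world. Camera axes: x right, y up, looking along -z (the intrinsics and any distortion apply to the point x, -y, -z); pixel columns grow to the right and rows downward; lengths in m; the calibration is good to about 2 mm. A picture is of the moment at which its call begins: read the wrist's pose just before it. camera_params takes no time and is no camera call; for the wrist camera it gives the pose at the moment of the call.
- robot.close_job(): hands the job in; it is judged then, once.
The state is a dict: "t": time; "q": joint angles; "dq": joint speeds; "joint_torque": joint torques, N m; "tool_pos": TCP position; "orientation": TCP orientation; "force": force on the tool from outside, world axes, zero at the start; "wrist_torque": the same for the moment, N m; "opening": finger opening in m; "gripper_force": force on a finger pad.
Only numpy, scipy, OpenCV 4.12 (cv2) and the standard library are available. Lean on these libraries where they do the work, as an engineer would, in place of code of your own. Each camera call takes 0.05 s, during which the arm holds its last target. There are 200 camera calls.

## Working session

There is one attempt and no reset: what is moved stays moved. The work goes in short steps, Python scripts to look and compute and a tool call to move; the robot and the scene stay as the last step left them, time stands still between calls to the robot, and variables do not carry over. Pictures are saved under pics/ and viewed, at most 14 in all, crops included, and the job is handed in when it is done.

Besides the shell and the picture viewer there is one more tool, called after "Call:" as a command line: name --argument value ..., lists and objects as JSON in quotes. carry_out: Moves the arm, as the interface text tells. Its arguments: {"type":"object","properties":{"targets":{"type":"array","items":{"type":"object","properties":{"hand":{"type":"number"},"x":{"type":"number"},"y":{"type":"number"},"z":{"type":"number"},"ax":{"type":"number"},"ay":{"type":"number"},"az":{"type":"number"}}}},"newtons":{"type":"number"}},"required":["targets"]}

```bash
mkdir -p pics; ls
python3 - <<'E'
from plant import *
import cv2,numpy as np
print(read_state())
for n in ("scene","top"):
    p,d=read_camera(n); cv2.imwrite(f"pics/{n}0.png",p); np.save(f"pics/{n}0.npy",d); print(n,camera_params(n))
print(camera_params("wrist"))
E
```

```text
pics
{'t': 0.0, 'q': array([-1.29139871e+00,  1.31118569e-01,  1.48925655e+00,  2.76910263e-06,
        1.52296260e+00, -8.54291668e-02]), 'dq': array([ 3.07934966e-04, -1.42203232e-04, -6.94607866e-05,  1.41499324e-03,
       -2.27412777e-05,  6.28711959e-04]), 'joint_torque': array([ 6.62288357e-05, -5.59847617e+01, -4.91747940e+01,  7.69971055e-02,
        3.56530782e-02, -1.87201431e-04]), 'tool_pos': array([ 0.2140166 , -0.56029714,  0.40372507]), 'orientation': array([-3.08776146e+00, -5.69580412e-01,  2.60961917e-04]), 'force': array([-0.15942204, -0.6111078 , -0.23131101]), 'wrist_torque': array([-0.01802352, -0.01818532, -0.03354328]), 'gripper_force': 0.0, 'opening': 0.0929671228755305}
scene {'fx': 588.0311889706837, 'fy': 588.0311889706837, 'cx': 330.737245775251, 'cy': 245.832890215746, 'position': array([ 0.39244386, -1.51200609,  0.92662338]), 'rotation': array([ 1.00918722, -0.02524193, -0.07288922])}
top {'fx': 433.5606409644362, 'fy': 433.5606409644362, 'cx': 309.8091116323041, 'cy': 239.97192271708838, 'position': array([ 0.34452232, -0.1113452 ,  1.15208949]), 'rotation': array([ 0.08286626, -0.10805956, -1.56135267])}
{'fx': 394.8605565195339, 'fy': 394.8605565195339, 'cx': 313.0341390545325, 'cy': 239.85210762854322, 'position': array([ 0.28579627, -0.53263663,  0.38421745]), 'rotation': array([-0.2450086 ,  0.17125176, -1.19706466])}
```

View pics/scene0.png

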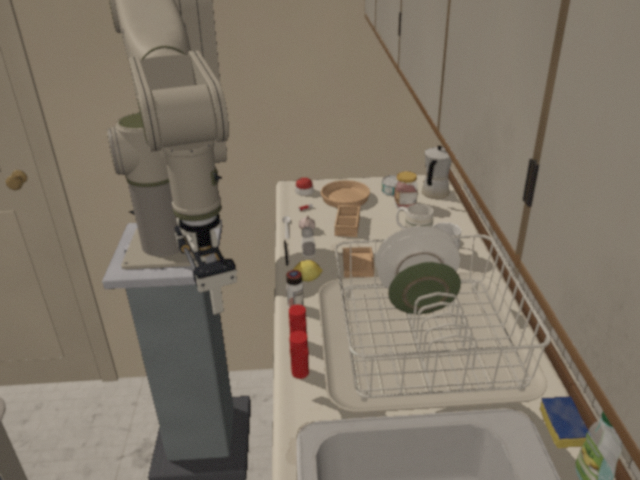

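View pics/top0.png

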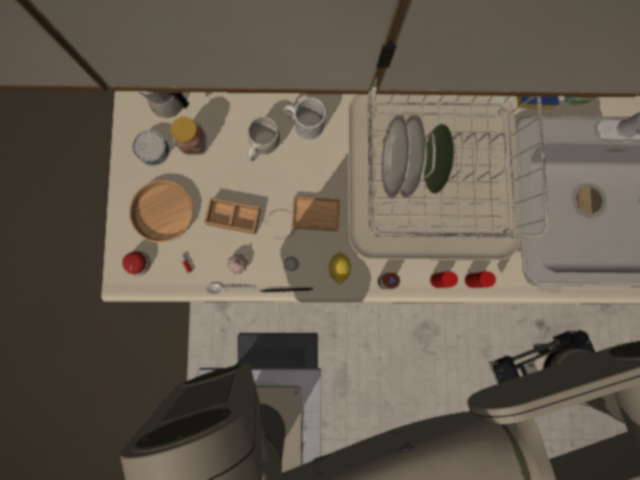

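The scene view shows the row of loose things along the front edge, from timer (304,186) to jar (295,285). In the top view (up = +x, left = +y) I see:
- **Loose things:** timer (135,263), battery (187,262), garlic (237,262), shaker (291,263), lemon (340,267), jar (389,281).
- **Red decoys:** (445,280) and (481,280).
- **Places:** dish (162,210), caddy (233,215), tray (316,213).

Next I'll take enlarged crops.

```bash
cat > h.py <<'E'
import numpy as np, cv2
from scipy.spatial.transform import Rotation as R
from plant import *
def ray(P,u,v):
    d=R.from_rotvec(P['rotation']).apply([(u-P['cx'])/P['fx'],-(v-P['cy'])/P['fy'],-1.0]); return np.array(P['position']),d
def pix_at_z(P,u,v,z):
    o,d=ray(P,u,v); return o+d*(z-o[2])/d[2]
def pix_depth(P,u,v,dep):
    o,d=ray(P,u,v); return o+d*dep
def proj(P,X):
    c=R.from_rotvec(P['rotation']).inv().apply(np.array(X)-P['position'])
    return P['cx']-P['fx']*c[...,0]/c[...,2], P['cy']+P['fy']*c[...,1]/c[...,2]
def tri(P1,a,P2,b):
    o1,d1=ray(P1,*a);o2,d2=ray(P2,*b)
    s=np.linalg.lstsq(np.c_[d1,-d2],o2-o1,rcond=None)[0]
    p,q=o1+s[0]*d1,o2+s[1]*d2; return (p+q)/2,np.linalg.norm(p-q)
def cloud(P,dep):
    v,u=np.mgrid[:480,:640]
    d=np.stack([(u-P['cx'])/P['fx'],-(v-P['cy'])/P['fy'],-np.ones(u.shape)],-1)*dep[...,None]
    return d@R.from_rotvec(P['rotation']).as_matrix().T+P['position']
E
python3 - <<'E'
from h import *
t=cv2.imread("pics/top0.png"); s=cv2.imread("pics/scene0.png")
a=cv2.resize(t[170:300,110:410],None,fx=8/3,fy=8/3,interpolation=cv2.INTER_CUBIC)
cv2.imwrite("pics/topc.png",a)
cv2.imwrite("pics/scenec.png",cv2.resize(s[165:325,265:395],None,fx=3.7,fy=3.7,interpolation=cv2.INTER_CUBIC))
P=camera_params("top"); C=cloud(P,np.load("pics/top0.npy"))
for n,u,v in [("timer",135,263),("bat",187,262),("garlic",237,262),("mill",291,263),("lemon",340,267),("jar",389,281),("dishfloor",162,210),("caddybayL",221,214),("bayR",246,217),("tray",316,213),("ring",281,225),("table",280,245)]:
    print(n,np.round(C[v,u],3))
E
```

```text
timer [0.417 0.312 0.053]
bat [0.423 0.193 0.009]
garlic [0.422 0.057 0.041]
mill [ 0.417 -0.082  0.087]
lemon [ 0.41  -0.205  0.057]
jar [ 0.375 -0.32   0.101]
dishfloor [0.563 0.267 0.003]
caddybayL [0.553 0.109 0.005]
bayR [0.545 0.041 0.008]
tray [ 0.558 -0.146  0.005]
ring [ 0.525 -0.052  0.   ]
table [ 0.472 -0.05  -0.003]
```

View pics/topc.png

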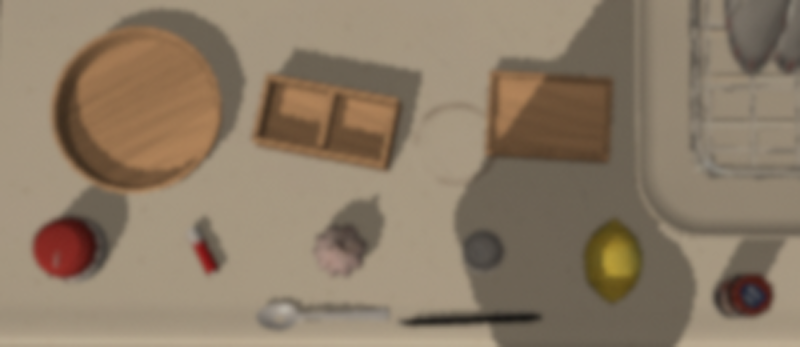

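View pics/scenec.png

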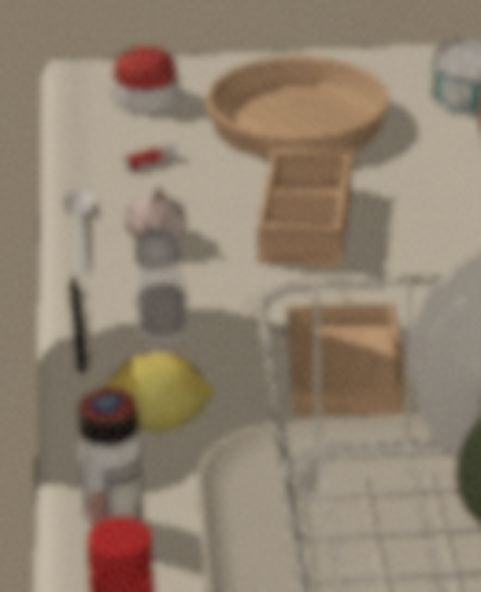

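In the crops I see:
- **Top crop, loose things:** battery (205,248) with ends (197,228) and (212,271), garlic (340,250), shaker cap (483,250), lemon (613,262) with long axis nearly vertical, jar cap (752,296).
- **Top crop, places:** caddy rim corners (267,75), (402,97), (388,169), (254,143); tray corners (491,71), (612,77), (608,161), (487,156).
- **Scene crop:** jar cap (107,400), shaker cap (157,240), lemon tips (113,385) and (212,387), garlic tip (158,193).

The faint ring is flat on the table at z=0.

Run:
```python
from h import *
T=camera_params("top");S=camera_params("scene")
t=lambda x,y:(110+x*3/8,170+y*3/8); s=lambda x,y:(265+x/3.7,165+y/3.7)
for n,a,b in [("jarcap",(752,296),(107,402)),("millcap",(483,250),(157,243)),("garlictip",(340,245),(160,195)),("lemon",(613,258),(162,375)),("bat",(205,248),(150,156)),("caddy1",(388,169),(261,258)),("caddy2",(402,97),(343,258)),("tray1",(608,161),(292,409)),("tray2",(612,77),(405,409)),("tray3",(487,156),(291,310))]:
    p,e=tri(T,t(*a),S,s(*b)); print(n,p.round(3),"gap",round(e,4))
def atz(z,*ps): 
    q=np.array([pix_at_z(T,*t(*p),z)[:2] for p in ps]); print(q.round(3).tolist(),q.mean(0).round(3))
atz(.036,(267,75),(402,97),(388,169),(254,143))
atz(.020,(491,71),(612,77),(608,161),(487,156))
atz(.028,(54,110),(221,108),(138,26),(136,190))
atz(.012,(197,228),(212,271))
atz(.029,(615,222),(611,303),(585,260),(641,260))
atz(.09,(483,250)); atz(.105,(752,296)); atz(.022,(340,250)); atz(.025,(66,248))
```

```text
jarcap [ 0.376 -0.327  0.104] gap 0.0037
millcap [ 0.418 -0.082  0.079] gap 0.004
garlictip [0.425 0.056 0.044] gap 0.0045
lemon [ 0.415 -0.206  0.042] gap 0.0057
bat [0.422 0.194 0.006] gap 0.0013
caddy1 [0.504 0.016 0.002] gap 0.0051
caddy2 [0.574 0.003 0.007] gap 0.0012
tray1 [ 0.512 -0.205  0.005] gap 0.0008
tray2 [ 0.597 -0.209  0.003] gap 0.0024
tray3 [ 0.518 -0.083  0.013] gap 0.0084
[[0.589, 0.133], [0.568, -0.0], [0.497, 0.012], [0.522, 0.143]] [0.544 0.072]
[[0.599, -0.087], [0.594, -0.208], [0.509, -0.203], [0.513, -0.084]] [ 0.554 -0.145]
[[0.554, 0.341], [0.557, 0.178], [0.639, 0.263], [0.476, 0.257]] [0.556 0.26 ]
[[0.44, 0.201], [0.398, 0.185]] [0.419 0.193]
[[0.448, -0.209], [0.369, -0.205], [0.41, -0.18], [0.411, -0.235]] [ 0.41  -0.207]
[[0.415, -0.083]] [ 0.415 -0.083]
[[0.375, -0.327]] [ 0.375 -0.327]
[[0.419, 0.059]] [0.419 0.059]
[[0.419, 0.323]] [0.419 0.323]
```

```bash
cat >> h.py <<'E'
def plan(goal,yaw=None,s=None):
    "shift of the grasp point to goal and turn to yaw, in tool axes"
    s=s or read_state(); r=R.from_rotvec(s['orientation']); M=r.as_matrix()
    y0=np.arctan2(M[1,0],M[0,0]); yaw=y0 if yaw is None else yaw
    T=np.array([[np.cos(yaw),np.sin(yaw),0],[np.sin(yaw),-np.cos(yaw),0],[0,0,-1]])
    d=M.T@(np.array(goal)+[0,0,.167]-s['tool_pos']); a=(r.inv()*R.from_matrix(T)).as_rotvec()
    print("t%.1f grasp"%s['t'],(s['tool_pos']+M@[0,0,.167]).round(4),"yaw %.3f"%y0,"shift",d.round(4),"turn",a.round(3),"open %.4f"%s['opening'])
E
python3 -c "
from h import *
plan([.375,-.327,.2],np.pi/2)"
```

```text
t0.1 grasp [ 0.214  -0.56    0.2368] yaw 0.365 shift [ 0.2336 -0.1605  0.0371] turn [-1.000e-03 -1.000e-03 -1.206e+00] open 0.0928
```

Call:
carry_out --targets '[{"hand": 100, "x": 0.234, "y": -0.16, "z": 0.037, "az": -1.206}, {"hand": 100, "x": 0.234, "y": -0.16, "z": 0.037, "az": -1.206}, {"hand": 100, "x": 0.234, "y": -0.16, "z": 0.037, "az": -1.206}, {"hand": 100, "x": 0.234, "y": -0.16, "z": 0.037, "az": -1.206}, {"hand": 100, "x": 0.234, "y": -0.16, "z": 0.037, "az": -1.206}, {"hand": 100, "x": 0.234, "y": -0.16, "z": 0.037, "az": -1.206}, {"hand": 100, "x": 0.234, "y": -0.16, "z": 0.037, "az": -1.206}, {"hand": 100, "x": 0.234, "y": -0.16, "z": 0.037, "az": -1.206}]'

```text
schema error: expected keys hand, x, y, z, ax, ay, az
```

Run:
```python
from h import *
P=camera_params("wrist"); p,d=read_camera("wrist"); cv2.imwrite("pics/w1.png",p); np.save("pics/w1.npy",d)
plan([.375,-.327,.07],np.pi/2)
print(P, [np.round(proj(P,np.array(q)),0) for q in ([.375,-.327,.105],[.41,-.207,.058])])
```

```text
t0.1 grasp [ 0.214  -0.5601  0.2369] yaw 0.365 shift [ 0.2336 -0.1603  0.1672] turn [-1.000e-03 -1.000e-03 -1.206e+00] open 0.0934
{'fx': 394.8605565195339, 'fy': 394.8605565195339, 'cx': 313.0341390545325, 'cy': 239.85210762854322, 'position': array([ 0.28579627, -0.53263663,  0.38421745]), 'rotation': array([-0.2450086 ,  0.17125176, -1.19706466])} [array([  33., -160.]), array([ -97., -257.])]
```

View pics/w1.png

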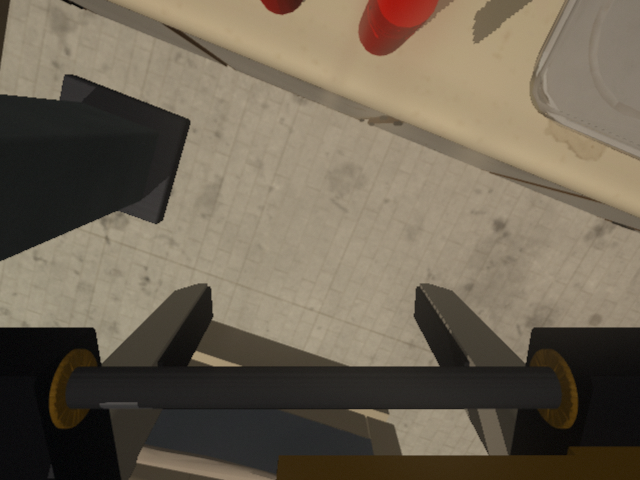

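The move was refused because every row needs all its keys. The wrist view from the start pose shows the fingertips at (205,290) and (420,290), and the red decoys at the top. I'll resend with full rows.

Call:
carry_out --targets '[{"hand": 100, "x": 0.234, "y": -0.16, "z": 0.037, "ax": 0, "ay": 0, "az": -1.206}, {"hand": 100, "x": 0.234, "y": -0.16, "z": 0.037, "ax": 0, "ay": 0, "az": -1.206}, {"hand": 100, "x": 0.234, "y": -0.16, "z": 0.037, "ax": 0, "ay": 0, "az": -1.206}, {"hand": 100, "x": 0.234, "y": -0.16, "z": 0.037, "ax": 0, "ay": 0, "az": -1.206}, {"hand": 100, "x": 0.234, "y": -0.16, "z": 0.037, "ax": 0, "ay": 0, "az": -1.206}, {"hand": 100, "x": 0.234, "y": -0.16, "z": 0.037, "ax": 0, "ay": 0, "az": -1.206}, {"hand": 100, "x": 0.234, "y": -0.16, "z": 0.037, "ax": 0, "ay": 0, "az": -1.206}, {"hand": 100, "x": 0.234, "y": -0.16, "z": 0.037, "ax": 0, "ay": 0, "az": -1.206}]'

```text
t: 1.15
tool_pos: [0.3756, -0.3274, 0.3675]
orientation: [-2.222, -2.221, -0.0]
force: [-0.2, 0.1, 0.4]
opening: 0.093
gripper_force: 0.0
```

Run:
```python
from h import *
P=camera_params("wrist"); p,d=read_camera("wrist"); cv2.imwrite("pics/w2.png",p); np.save("pics/w2.npy",d)
plan([.375,-.327,.07],np.pi/2)
print(P, [np.round(proj(P,np.array(q)),0) for q in ([.375,-.327,.105],[.41,-.207,.058])])
```

```text
t1.2 grasp [ 0.3755 -0.3275  0.2006] yaw 1.569 shift [ 0.0005 -0.0005  0.1306] turn [-0.    -0.    -0.002] open 0.0931
{'fx': 394.8605565195339, 'fy': 394.8605565195339, 'cx': 313.0341390545325, 'cy': 239.85210762854322, 'position': array([ 0.37502502, -0.24984196,  0.34792885]), 'rotation': array([-2.81248717e-01, -3.45717786e-04, -5.79754673e-05])} [array([313., 250.]), array([365.,  60.])]
```

View pics/w2.png

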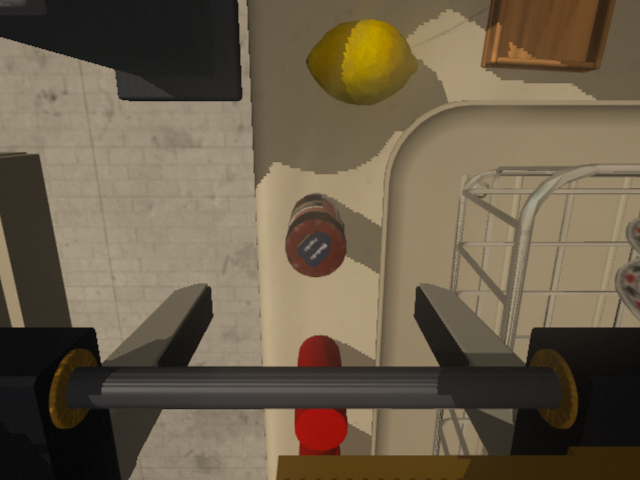

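The jar cap is at (316,245), predicted (313,250), so the position is about 3 mm off: jar ≈ (0.377,-0.324). The lemon is where predicted. The dish rack wires at (470,180) are close to where the right finger and gripper body would go, so I'll check their height.

Run:
```python
from h import *
P=camera_params("wrist"); C=cloud(P,np.load("pics/w2.npy")).reshape(-1,3); C=C[C[:,2]<.3]
T=camera_params("top"); D=cloud(T,np.load("pics/top0.npy")).reshape(-1,3)
for a in np.arange(.41,.52,.01):
    f=lambda X:[round(float(X[(abs(X[:,0]-a)<.005)&(X[:,1]>lo)&(X[:,1]<lo+.1),2].max(initial=-1)),3) for lo in (-.43,-.33,-.25)]
    print(round(a,2),f(C),f(D))
m=(C[:,2]>.09)&(C[:,2]<.115)&(abs(C[:,0]-.375)<.04)&(C[:,1]>-.36)&(C[:,1]<-.28); print("cap",C[m].min(0),C[m].max(0))
plan([.377,-.325,.066],0)
```

```text
0.41 [0.003, 0.299, 0.06] [0.005, 0.043, 0.061]
0.42 [0.266, 0.298, 0.06] [0.007, 0.039, 0.061]
0.43 [0.017, 0.298, 0.059] [0.007, 0.038, 0.06]
0.44 [0.017, 0.284, 0.053] [0.02, 0.018, 0.054]
0.45 [0.01, 0.272, 0.042] [0.012, 0.018, 0.041]
0.46 [0.008, 0.017, 0.017] [0.011, 0.017, 0.017]
0.47 [0.008, 0.017, 0.017] [0.01, 0.019, 0.019]
0.48 [0.159, 0.159, 0.017] [0.163, 0.161, 0.016]
0.49 [0.156, 0.158, 0.017] [0.158, 0.158, 0.018]
0.5 [0.038, 0.159, 0.017] [0.038, 0.159, 0.019]
0.51 [0.036, 0.159, 0.023] [0.036, 0.16, 0.023]
0.52 [0.036, 0.159, 0.022] [0.041, 0.161, 0.024]
cap [ 0.35730119 -0.34530828  0.09005687] [ 0.39682458 -0.30520989  0.10771965]
t1.2 grasp [ 0.3755 -0.3275  0.2006] yaw 1.569 shift [0.0025 0.0015 0.1346] turn [-0.     0.     1.569] open 0.0931
```

The rack is 0.16 m high from x=0.475, so I'll grip the jar across y (yaw 0), which keeps the body clear of it. The jar cap centre from the depth is (0.377,-0.325).

Call:
carry_out --targets '[{"hand": 100, "x": 0.002, "y": 0.001, "z": 0, "ax": 0, "ay": 0, "az": 1.57}, {"hand": 100, "x": 0.002, "y": 0.001, "z": 0, "ax": 0, "ay": 0, "az": 1.57}, {"hand": 100, "x": 0.002, "y": 0.001, "z": 0, "ax": 0, "ay": 0, "az": 1.57}, {"hand": 100, "x": 0.002, "y": 0.001, "z": 0, "ax": 0, "ay": 0, "az": 1.57}, {"hand": 100, "x": 0.002, "y": 0.001, "z": 0, "ax": 0, "ay": 0, "az": 1.57}, {"hand": 100, "x": 0.002, "y": 0.001, "z": 0, "ax": 0, "ay": 0, "az": 1.57}, {"hand": 100, "x": 0.002, "y": 0.001, "z": 0, "ax": 0, "ay": 0, "az": 1.57}, {"hand": 100, "x": 0.002, "y": 0.001, "z": 0.03, "ax": 0, "ay": 0, "az": 1.57}]'

```text
t: 2.2
tool_pos: [0.3772, -0.3266, 0.3399]
orientation: [3.136, 0.097, 0.006]
force: [0.3, -0.7, -0.8]
opening: 0.0934
gripper_force: 0.0
```

```bash
python3 -c "
from h import *
plan([.377,-.325,.066],0)"
```

```text
t2.2 grasp [ 0.3778 -0.3272  0.1729] yaw 0.062 shift [-0.0005 -0.002   0.1069] turn [ 0.004 -0.004  0.062] open 0.0934
```

Call:
carry_out --newtons 20 --targets '[{"hand": 100, "x": 0, "y": -0.002, "z": 0.04, "ax": 0, "ay": 0, "az": 0.06}, {"hand": 100, "x": 0, "y": -0.002, "z": 0.08, "ax": 0, "ay": 0, "az": 0.06}, {"hand": 100, "x": 0, "y": -0.002, "z": 0.107, "ax": 0, "ay": 0, "az": 0.06}, {"hand": 0, "x": 0, "y": -0.002, "z": 0.107, "ax": 0, "ay": 0, "az": 0.06}, {"hand": 0, "x": 0, "y": -0.002, "z": 0.107, "ax": 0, "ay": 0, "az": 0.06}, {"hand": 0, "x": 0, "y": -0.002, "z": 0.107, "ax": 0, "ay": 0, "az": 0.06}, {"hand": 0, "x": 0, "y": -0.002, "z": 0.107, "ax": 0, "ay": 0, "az": 0.06}, {"hand": 0, "x": 0, "y": -0.002, "z": 0.107, "ax": 0, "ay": 0, "az": 0.06}]'

```text
t: 3.2
tool_pos: [0.3766, -0.3237, 0.2314]
orientation: [3.141, 0.017, 0.001]
force: [-0.6, -0.3, 0.1]
opening: 0.0475
gripper_force: 0.0
```

```bash
python3 -c "
from h import *
plan([.377,-.325,.19],0)"
```

```text
t3.2 grasp [ 0.3767 -0.3239  0.0644] yaw 0.011 shift [ 0.0005  0.0014 -0.1256] turn [ 0.001 -0.001  0.011] open 0.0475
```

Call:
carry_out --targets '[{"hand": 0, "x": 0, "y": 0, "z": 0, "ax": 0, "ay": 0, "az": 0}, {"hand": 0, "x": 0, "y": 0, "z": 0, "ax": 0, "ay": 0, "az": 0}, {"hand": 0, "x": 0, "y": 0, "z": 0, "ax": 0, "ay": 0, "az": 0}, {"hand": 0, "x": 0, "y": 0, "z": -0.03, "ax": 0, "ay": 0, "az": 0}, {"hand": 0, "x": 0, "y": 0, "z": -0.08, "ax": 0, "ay": 0, "az": 0}, {"hand": 0, "x": 0, "y": 0, "z": -0.13, "ax": 0, "ay": 0, "az": 0}]'

```text
t: 3.95
tool_pos: [0.3761, -0.3231, 0.3611]
orientation: [-3.14, -0.017, 0.002]
force: [1.3, -1.3, -0.1]
opening: 0.0405
gripper_force: 20.0
```

```bash
python3 -c "
from h import *
plan([.5495,.1035,.19],1.4)"
```

```text
t4.0 grasp [ 0.3759 -0.3228  0.1941] yaw 0.011 shift [ 0.178  -0.4247  0.0046] turn [-0.002 -0.    -1.389] open 0.0405
```

Call:
carry_out --targets '[{"hand": 0, "x": 0, "y": -0.06, "z": 0, "ax": 0, "ay": 0, "az": -0.17}, {"hand": 0, "x": 0, "y": -0.12, "z": 0, "ax": 0, "ay": 0, "az": -0.35}, {"hand": 0, "x": 0.01, "y": -0.18, "z": 0, "ax": 0, "ay": 0, "az": -0.52}, {"hand": 0, "x": 0.03, "y": -0.235, "z": 0, "ax": 0, "ay": 0, "az": -0.7}, {"hand": 0, "x": 0.06, "y": -0.285, "z": 0, "ax": 0, "ay": 0, "az": -0.87}, {"hand": 0, "x": 0.1, "y": -0.335, "z": 0, "ax": 0, "ay": 0, "az": -1.05}, {"hand": 0, "x": 0.14, "y": -0.38, "z": 0, "ax": 0, "ay": 0, "az": -1.22}, {"hand": 0, "x": 0.178, "y": -0.425, "z": 0, "ax": 0, "ay": 0, "az": -1.389}]'

```text
t: 4.95
tool_pos: [0.5507, 0.1054, 0.3601]
orientation: [-2.396, -2.031, 0.001]
force: [1.0, -0.7, 0.7]
opening: 0.0404
gripper_force: 20.0
```

Run:
```python
from h import *
P=camera_params("wrist"); p,d=read_camera("wrist"); cv2.imwrite("pics/w3.png",p); np.save("pics/w3.npy",d)
plan([.5495,.1035,.19],1.4)
q,e=read_camera("top"); cv2.imwrite("pics/t3.png",q); np.save("pics/t3.npy",e)
print(P)
print([np.round(proj(P,np.array(q)),0) for q in ([.589,.133,.036],[.522,.143,.036],[.5495,.1035,.006],[.5385,.0405,.006])])
```

```text
t5.0 grasp [0.553  0.1102 0.1913] yaw 1.416 shift [-0.0067 -0.0027  0.0013] turn [-0.002 -0.003  0.016] open 0.0406
{'fx': 394.8605565195339, 'fy': 394.8605565195339, 'cx': 313.0341390545325, 'cy': 239.85210762854322, 'position': array([0.56278416, 0.18182052, 0.34045719]), 'rotation': array([-0.28107031,  0.02333845, -0.16341232])}
[array([357., 185.]), array([269., 186.]), array([313., 221.]), array([312., 289.])]
```

View pics/w3.png

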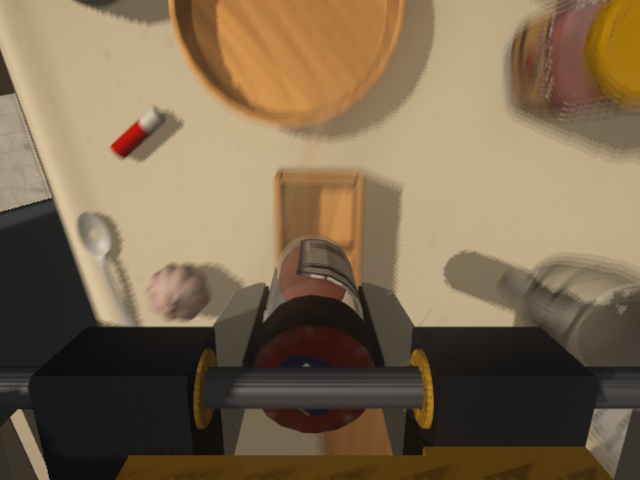

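The wrist view, blurred by motion, shows the held jar above the caddy with the far caddy corners at (277,170) and (363,172). I'll take a settled frame and fit the caddy rim from both cameras' depth.

```bash
cat > fit.py <<'E'
from h import *
T=camera_params("top"); C=cloud(T,np.load("pics/top0.npy")).reshape(-1,3)
def rect(C,lo,hi,z0,z1):
    m=(C[:,:2]>lo).all(1)&(C[:,:2]<hi).all(1)&(C[:,2]>z0)&(C[:,2]<z1); p=C[m]
    r=cv2.minAreaRect((p[:,:2]*1000).astype(np.float32)); print([np.round(x,1) for x in r],m.sum(),"zmax",np.percentile(p[:,2],95).round(3))
rect(C,[.47,-.02],[.63,.165],.027,.05)
rect(C,[.49,-.23],[.62,-.06],.014,.03)
m=(C[:,0]>.45)&(C[:,0]<.66)&(C[:,1]>.17)&(C[:,1]<.36)&(C[:,2]>.022)&(C[:,2]<.035); print("dish",cv2.minEnclosingCircle((C[m,:2]*1000).astype(np.float32)))
P=camera_params("wrist"); p,d=read_camera("wrist"); W=cloud(P,d).reshape(-1,3)
m=(abs(W[:,2]-.034)<.008)&(W[:,1]>.06)&(W[:,1]<.16)&(W[:,0]>.48)&(W[:,0]<.63)
c=W[m]; print("wrist caddy ymax side",c.min(0),c.max(0))
for nm,a in (("+y edge",c[c[:,1].argmax()]),("xmax",c[c[:,0].argmax()]),("xmin",c[c[:,0].argmin()])): print(nm,a.round(3))
print([np.round(proj(P,np.array(q)),0) for q in ([.589,.133,.036],[.522,.143,.036])])
cv2.imwrite("pics/w4.png",p); plan([.5495,.1035,.19],1.4)
E
python3 fit.py
```

```text
[array([547.7,  76.5]), array([134.9,  70.5]), np.float64(79.3)] 438 zmax 0.038
[array([ 555.3, -156.9]), array([152.9,  89.4]), np.float64(85.8)] 296 zmax 0.023
dish ((558.5079345703125, 264.1312561035156), 84.29446411132812)
wrist caddy ymax side [0.51251525 0.06008988 0.02615787] [0.59345015 0.14876976 0.03865458]
+y edge [0.527 0.149 0.036]
xmax [0.593 0.135 0.035]
xmin [0.513 0.076 0.036]
[array([358., 188.]), array([270., 190.])]
t5.1 grasp [0.5498 0.1055 0.1916] yaw 1.404 shift [-0.0021 -0.0005  0.0016] turn [-0.004  0.001  0.004] open 0.0408
```

View pics/w4.png

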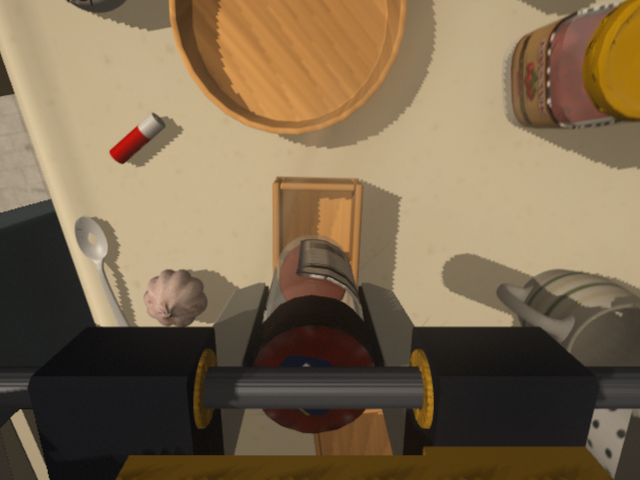

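The depth fits agree: the caddy rim measures 134.9 × 70.5 mm at z = 0.036–0.038, centre (0.548,0.0765), yaw -0.187. The wrist corners (273,178) and (360,180) confirm it. The bays are at (0.554,0.108) and (0.542,0.045), and the dish centre is (0.5585,0.264).

```bash
python3 -c "
from h import *
plan([.5537,.1079,.071],1.384)"
```

```text
t5.1 grasp [0.5498 0.1055 0.1916] yaw 1.404 shift [0.003  0.0033 0.1206] turn [-0.004  0.001  0.02 ] open 0.0408
```

Call:
carry_out --targets '[{"hand": 0, "x": 0.003, "y": 0.003, "z": 0.0, "ax": -0.003, "ay": 0, "az": 0.02}, {"hand": 0, "x": 0.003, "y": 0.003, "z": 0.03, "ax": -0.003, "ay": 0, "az": 0.02}, {"hand": 0, "x": 0.003, "y": 0.003, "z": 0.06, "ax": -0.003, "ay": 0, "az": 0.02}, {"hand": 0, "x": 0.003, "y": 0.003, "z": 0.09, "ax": -0.003, "ay": 0, "az": 0.02}, {"hand": 0, "x": 0.003, "y": 0.003, "z": 0.105, "ax": -0.003, "ay": 0, "az": 0.02}, {"hand": 0, "x": 0.003, "y": 0.003, "z": 0.115, "ax": -0.003, "ay": 0, "az": 0.02}, {"hand": 0, "x": 0.003, "y": 0.003, "z": 0.115, "ax": -0.003, "ay": 0, "az": 0.02}]'

```text
t: 5.98
tool_pos: [0.5533, 0.1055, 0.2459]
orientation: [2.422, 1.997, 0.003]
force: [0.3, 0.3, -0.3]
opening: 0.0404
gripper_force: 20.0
```

```bash
python3 -c "
from h import *
plan([.5537,.1079,.071],1.384)"
```

```text
t6.0 grasp [0.5538 0.1054 0.0789] yaw 1.379 shift [ 0.0025 -0.0001  0.0079] turn [ 0.003  0.    -0.005] open 0.0404
```

Call:
carry_out --targets '[{"hand": 0, "x": 0.003, "y": 0.0, "z": 0.004, "ax": 0, "ay": 0, "az": 0}, {"hand": 0, "x": 0.003, "y": 0.0, "z": 0.008, "ax": 0, "ay": 0, "az": 0}, {"hand": 0, "x": 0.003, "y": 0.0, "z": 0.008, "ax": 0, "ay": 0, "az": 0}, {"hand": 60, "x": 0.003, "y": 0.0, "z": 0.008, "ax": 0, "ay": 0, "az": 0}, {"hand": 90, "x": 0.003, "y": 0.0, "z": 0.008, "ax": 0, "ay": 0, "az": 0}, {"hand": 90, "x": 0.003, "y": 0.0, "z": 0.008, "ax": 0, "ay": 0, "az": 0}, {"hand": 90, "x": 0.003, "y": 0.0, "z": 0.008, "ax": 0, "ay": 0, "az": 0}, {"hand": 90, "x": 0.003, "y": 0.0, "z": 0.008, "ax": 0, "ay": 0, "az": 0}]'

```text
t: 6.98
tool_pos: [0.5539, 0.1087, 0.2378]
orientation: [2.421, 1.998, 0.003]
force: [-0.3, -0.9, 0.6]
opening: 0.0824
gripper_force: 0.0
```

Run:
```python
from h import *
print(read_state()['force'])
C=cloud(camera_params("top"),np.load("pics/top0.npy")).reshape(-1,3)
def obj(n,x,y,r,z0,z1):
    m=(np.hypot(C[:,0]-x,C[:,1]-y)<r)&(C[:,2]>z0)&(C[:,2]<z1); p=C[m]
    print(n,"mid",((p.min(0)+p.max(0))/2).round(4),"size",np.ptp(p,0).round(3),[np.round(v,1) for v in cv2.minAreaRect((p[:,:2]*1000).astype(np.float32))])
obj("mill",.417,-.082,.04,.08,.12);obj("garlic",.42,.058,.05,.012,.1);obj("lemon",.41,-.207,.06,.02,.1);obj("bat",.42,.193,.04,.006,.05)
plan([.4175,-.082,.19],1.571)
```

```text
[-0.33554182 -0.90290002  0.57400936]
mill mid [ 0.4178 -0.0783  0.0864] size [0.03  0.032 0.013] [array([418.4, -77.7]), array([30.6, 31.2]), np.float64(19.1)]
garlic mid [0.4209 0.0604 0.0352] size [0.047 0.05  0.038] [array([420.8,  60.5]), array([47.3, 49.6]), np.float64(0.6)]
lemon mid [ 0.4133 -0.206   0.0441] size [0.081 0.055 0.035] [array([ 411.5, -205. ]), array([65.7, 62.4]), np.float64(39.1)]
bat mid [0.4206 0.1977 0.0127] size [0.047 0.033 0.012] [array([420. , 196.8]), array([49.3, 13.4]), np.float64(27.5)]
t7.0 grasp [0.5544 0.1086 0.0708] yaw 1.380 shift [-0.2131 -0.0974 -0.1195] turn [ 0.003  0.    -0.191] open 0.0824
```

The jar is released in its bay. Next I'll lift and go above the shaker at (0.418,-0.079).

Call:
carry_out --targets '[{"hand": 100, "x": 0, "y": 0, "z": -0.05, "ax": 0, "ay": 0, "az": 0}, {"hand": 100, "x": 0, "y": 0, "z": -0.1, "ax": 0, "ay": 0, "az": 0}, {"hand": 100, "x": -0.04, "y": -0.02, "z": -0.13, "ax": 0, "ay": 0, "az": -0.1}, {"hand": 100, "x": -0.09, "y": -0.045, "z": -0.13, "ax": 0, "ay": 0, "az": -0.19}, {"hand": 100, "x": -0.14, "y": -0.07, "z": -0.13, "ax": 0, "ay": 0, "az": -0.19}, {"hand": 100, "x": -0.19, "y": -0.09, "z": -0.13, "ax": 0, "ay": 0, "az": -0.19}, {"hand": 100, "x": -0.211, "y": -0.096, "z": -0.125, "ax": 0, "ay": 0, "az": -0.19}, {"hand": 100, "x": -0.211, "y": -0.096, "z": -0.12, "ax": 0, "ay": 0, "az": -0.19}]'

```text
t: 7.98
tool_pos: [0.4187, -0.0812, 0.3576]
orientation: [2.223, 2.215, 0.003]
force: [0.5, -0.3, -0.1]
opening: 0.093
gripper_force: 0.0
```

Run:
```python
from h import *
P=camera_params("wrist"); p,d=read_camera("wrist"); W=cloud(P,d).reshape(-1,3)
m=(np.hypot(W[:,0]-.418,W[:,1]+.08)<.045)
for z0,z1 in ((.082,.1),(.04,.068)):
    q=W[m&(W[:,2]>z0)&(W[:,2]<z1)]; print(z0,len(q),q.min(0).round(4),q.max(0).round(4))
cv2.imwrite("pics/w5.png",p); print(np.round(proj(P,np.array([.418,-.079,.09]))))
plan([.418,-.079,.058],1.571)
```

```text
0.082 1486 [ 0.4032 -0.0931  0.082 ] [ 0.4329 -0.0632  0.0913]
0.04 647 [ 0.3994 -0.0851  0.04  ] [ 0.4397 -0.0585  0.0679]
[311. 245.]
t8.0 grasp [ 0.4195 -0.0804  0.1897] yaw 1.568 shift [ 0.0014 -0.0014  0.1317] turn [ 0.003  0.    -0.003] open 0.0931
```

View pics/w5.png

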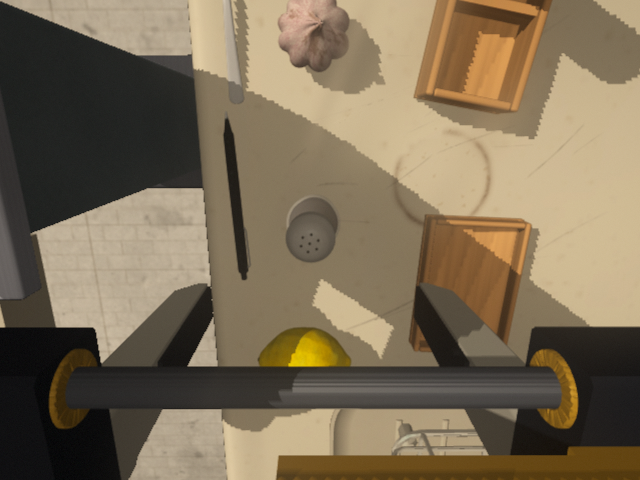

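The shaker cap is at (311,238), predicted (311,245), so it stands at about (0.419,-0.079). The fingers straddle it with clear space. Next I'll descend and grip.

Call:
carry_out --newtons 15 --targets '[{"hand": 100, "x": 0.001, "y": -0.001, "z": 0.05, "ax": 0.003, "ay": 0, "az": 0}, {"hand": 100, "x": 0.001, "y": -0.001, "z": 0.1, "ax": 0.003, "ay": 0, "az": 0}, {"hand": 80, "x": 0.001, "y": -0.001, "z": 0.132, "ax": 0.003, "ay": 0, "az": 0}, {"hand": 60, "x": 0.001, "y": -0.001, "z": 0.132, "ax": 0.003, "ay": 0, "az": 0}, {"hand": 0, "x": 0.001, "y": -0.001, "z": 0.132, "ax": 0.003, "ay": 0, "az": 0}, {"hand": 0, "x": 0.001, "y": -0.001, "z": 0.132, "ax": 0.003, "ay": 0, "az": 0}, {"hand": 0, "x": 0.001, "y": -0.001, "z": 0.132, "ax": 0.003, "ay": 0, "az": 0}, {"hand": 0, "x": 0.001, "y": -0.001, "z": 0.132, "ax": 0.003, "ay": 0, "az": 0}]'

```text
t: 9.02
tool_pos: [0.419, -0.0793, 0.2262]
orientation: [2.222, 2.219, 0.0]
force: [0.3, -1.1, 3.8]
opening: 0.0378
gripper_force: 15.1
```

Call:
carry_out --targets '[{"hand": 0, "x": 0, "y": 0, "z": 0, "ax": 0, "ay": 0, "az": 0}, {"hand": 0, "x": 0, "y": 0, "z": 0, "ax": 0, "ay": 0, "az": 0}, {"hand": 0, "x": 0, "y": 0, "z": -0.03, "ax": 0, "ay": 0, "az": 0}, {"hand": 0, "x": 0, "y": 0, "z": -0.08, "ax": 0, "ay": 0, "az": 0}, {"hand": 0, "x": 0, "y": 0, "z": -0.11, "ax": 0, "ay": 0, "az": 0}, {"hand": 0, "x": 0, "y": 0, "z": -0.11, "ax": 0, "ay": 0, "az": 0}]'

```text
t: 9.78
tool_pos: [0.4194, -0.0794, 0.3377]
orientation: [2.219, 2.217, 0.003]
force: [-0.2, 0.3, -1.9]
opening: 0.0381
gripper_force: 14.7
```

```bash
python3 -c "
from h import *
plan([.5417,.0451,.15],1.384)"
```

```text
t9.8 grasp [ 0.4202 -0.0798  0.1707] yaw 1.570 shift [0.1247 0.122  0.021 ] turn [0.005 0.002 0.186] open 0.0381
```

Call:
carry_out --targets '[{"hand": 0, "x": 0.03, "y": 0.03, "z": 0, "ax": 0.004, "ay": 0, "az": 0.05}, {"hand": 0, "x": 0.06, "y": 0.06, "z": 0, "ax": 0.004, "ay": 0, "az": 0.1}, {"hand": 0, "x": 0.09, "y": 0.09, "z": 0, "ax": 0.004, "ay": 0, "az": 0.15}, {"hand": 0, "x": 0.115, "y": 0.115, "z": 0.005, "ax": 0.004, "ay": 0, "az": 0.186}, {"hand": 0, "x": 0.125, "y": 0.122, "z": 0.02, "ax": 0.004, "ay": 0, "az": 0.186}, {"hand": 0, "x": 0.125, "y": 0.122, "z": 0.04, "ax": 0.004, "ay": 0, "az": 0.186}, {"hand": 0, "x": 0.125, "y": 0.122, "z": 0.05, "ax": 0.004, "ay": 0, "az": 0.186}, {"hand": 0, "x": 0.125, "y": 0.122, "z": 0.05, "ax": 0.004, "ay": 0, "az": 0.186}]'

```text
t: 10.78
tool_pos: [0.5397, 0.0452, 0.2834]
orientation: [-2.416, -2.001, 0.009]
force: [-0.8, -0.4, -1.0]
opening: 0.0384
gripper_force: 14.7
```

Run:
```python
from h import *
P=camera_params("wrist"); p,d=read_camera("wrist"); cv2.imwrite("pics/w6.png",p); np.save("pics/w6.npy",d)
plan([.5417,.0451,.066],1.384)
q,e=read_camera("scene"); cv2.imwrite("pics/s6.png",cv2.resize(q[165:265,305:395],None,fx=6,fy=6,interpolation=cv2.INTER_CUBIC))
```

```text
t10.8 grasp [0.5393 0.0452 0.1177] yaw 1.383 shift [0.0002 0.0017 0.0517] turn [-0.005  0.001 -0.001] open 0.0383
```

View pics/s6.png

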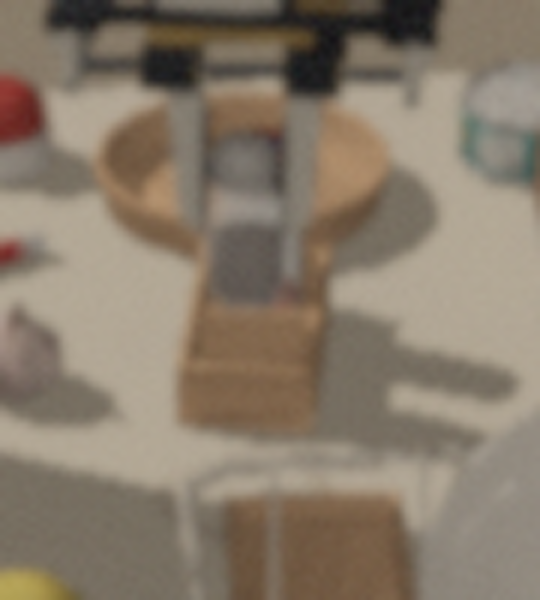

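The scene crop shows the shaker held upright above the near bay, at about (245,230), clear of the walls. Next I'll lower it.

Call:
carry_out --targets '[{"hand": 0, "x": 0, "y": 0.002, "z": 0.01, "ax": -0.005, "ay": 0, "az": 0}, {"hand": 0, "x": 0, "y": 0.002, "z": 0.025, "ax": -0.005, "ay": 0, "az": 0}, {"hand": 0, "x": 0, "y": 0.002, "z": 0.04, "ax": -0.005, "ay": 0, "az": 0}, {"hand": 0, "x": 0, "y": 0.002, "z": 0.046, "ax": -0.005, "ay": 0, "az": 0}, {"hand": 0, "x": 0, "y": 0.002, "z": 0.05, "ax": -0.005, "ay": 0, "az": 0}, {"hand": 0, "x": 0, "y": 0.002, "z": 0.05, "ax": -0.005, "ay": 0, "az": 0}]'

```text
t: 11.62
tool_pos: [0.5425, 0.0453, 0.2352]
orientation: [2.418, 2.004, -0.0]
force: [0.1, -0.7, -0.9]
opening: 0.0384
gripper_force: 14.7
```

```bash
python3 -c "
from h import *
plan([.5417,.0451,.064],1.384)"
```

```text
t11.6 grasp [0.5426 0.0451 0.0682] yaw 1.384 shift [-0.0004 -0.0008  0.0042] turn [ 0.001  0.001 -0.   ] open 0.0384
```

Call:
carry_out --targets '[{"hand": 0, "x": 0, "y": 0, "z": 0.002, "ax": 0, "ay": 0, "az": 0}, {"hand": 0, "x": 0, "y": 0, "z": 0.004, "ax": 0, "ay": 0, "az": 0}, {"hand": 0, "x": 0, "y": 0, "z": 0.004, "ax": 0, "ay": 0, "az": 0}, {"hand": 45, "x": 0, "y": 0, "z": 0.004, "ax": 0, "ay": 0, "az": 0}, {"hand": 50, "x": 0, "y": 0, "z": 0.004, "ax": 0, "ay": 0, "az": 0}, {"hand": 70, "x": 0, "y": 0, "z": 0.004, "ax": 0, "ay": 0, "az": 0}, {"hand": 100, "x": 0, "y": 0, "z": 0.004, "ax": 0, "ay": 0, "az": 0}, {"hand": 100, "x": 0, "y": 0, "z": 0.004, "ax": 0, "ay": 0, "az": 0}]'

```text
t: 12.62
tool_pos: [0.5425, 0.0453, 0.2313]
orientation: [2.418, 2.004, -0.0]
force: [0.1, -0.1, -0.4]
opening: 0.0718
gripper_force: 0.0
```

Call:
carry_out --targets '[{"hand": 100, "x": 0, "y": 0, "z": 0, "ax": 0, "ay": 0, "az": 0}, {"hand": 100, "x": 0, "y": 0, "z": -0.04, "ax": 0, "ay": 0, "az": 0}, {"hand": 100, "x": 0, "y": 0, "z": -0.09, "ax": 0, "ay": 0, "az": 0}, {"hand": 100, "x": 0, "y": 0, "z": -0.12, "ax": 0, "ay": 0, "az": 0}]'

```text
t: 13.12
tool_pos: [0.5429, 0.0454, 0.3543]
orientation: [2.417, 2.002, 0.004]
force: [0.1, -0.3, -0.1]
opening: 0.0929
gripper_force: 0.0
```

Run:
```python
from h import *
plan([.412,-.206,.17],0)
```

```text
t13.1 grasp [0.5435 0.0453 0.1873] yaw 1.384 shift [-0.2714 -0.0819  0.0171] turn [ 0.004 -0.003  1.384] open 0.0929
```

Call:
carry_out --targets '[{"hand": 100, "x": -0.02, "y": -0.03, "z": 0, "ax": 0, "ay": 0, "az": 0.17}, {"hand": 100, "x": -0.06, "y": -0.06, "z": 0, "ax": 0, "ay": 0, "az": 0.35}, {"hand": 100, "x": -0.1, "y": -0.082, "z": 0, "ax": 0, "ay": 0, "az": 0.52}, {"hand": 100, "x": -0.15, "y": -0.082, "z": 0, "ax": 0, "ay": 0, "az": 0.7}, {"hand": 100, "x": -0.2, "y": -0.082, "z": 0, "ax": 0, "ay": 0, "az": 0.87}, {"hand": 100, "x": -0.25, "y": -0.082, "z": 0, "ax": 0, "ay": 0, "az": 1.05}, {"hand": 100, "x": -0.271, "y": -0.082, "z": 0, "ax": 0, "ay": 0, "az": 1.22}, {"hand": 100, "x": -0.271, "y": -0.082, "z": 0, "ax": 0, "ay": 0, "az": 1.384}]'

```text
t: 14.12
tool_pos: [0.411, -0.2072, 0.3516]
orientation: [3.14, -0.013, 0.001]
force: [0.2, 0.1, -0.3]
opening: 0.0927
gripper_force: 0.0
```

Call:
carry_out --targets '[{"hand": 100, "x": 0, "y": 0, "z": 0.01, "ax": 0, "ay": 0, "az": 0.02}, {"hand": 100, "x": 0, "y": 0, "z": 0.01, "ax": 0, "ay": 0, "az": 0.02}]'

```text
t: 14.38
tool_pos: [0.4111, -0.2051, 0.3402]
orientation: [-3.141, 0.026, 0.001]
force: [-1.4, -0.0, -0.6]
opening: 0.0931
gripper_force: 0.0
```

Run:
```python
from h import *
P=camera_params("wrist"); p,d=read_camera("wrist"); W=cloud(P,d).reshape(-1,3)
q=W[(np.hypot(W[:,0]-.412,W[:,1]+.206)<.06)&(W[:,2]>.015)&(W[:,2]<.07)]
print(len(q),q.min(0).round(4),q.max(0).round(4))
T=camera_params("top"); t,e=read_camera("top"); np.save("pics/t7.npy",e); cv2.imwrite("pics/t7.png",t)
C=cloud(T,e).reshape(-1,3)
for n,z0,z1,x,y in (("jar",.10,.125,.5537,.108),("mill",.085,.11,.5417,.045)):
    k=C[(np.hypot(C[:,0]-x,C[:,1]-y)<.04)&(C[:,2]>z0)&(C[:,2]<z1)]; print(n,len(k),k.min(0).round(3),k.max(0).round(3))
k=C[(C[:,0]>.5)&(C[:,0]<.62)&(C[:,1]<-.07)&(C[:,1]>-.222)&(C[:,2]>.014)&(C[:,2]<.03)]; print("tray",k.min(0).round(3),k.max(0).round(3))
cv2.imwrite("pics/mix7.png",np.hstack([p,cv2.resize(t[180:300,110:370],(640,480))])[:, :] if 0 else cv2.resize(t[150:300,110:360],(800,480),interpolation=cv2.INTER_CUBIC))
plan([.412,-.206,.032],0)
```

```text
5906 [ 0.3707 -0.2345  0.0258] [ 0.4531 -0.1773  0.0604]
jar 225 [0.535 0.09  0.101] [0.574 0.128 0.117]
mill 129 [0.526 0.031 0.085] [0.556 0.061 0.1  ]
tray [ 0.515 -0.206  0.014] [ 0.601 -0.079  0.028]
t14.5 grasp [ 0.4115 -0.2053  0.1741] yaw -0.017 shift [0.0005 0.0007 0.1421] turn [ 0.001 -0.    -0.017] open 0.0932
```

View pics/mix7.png

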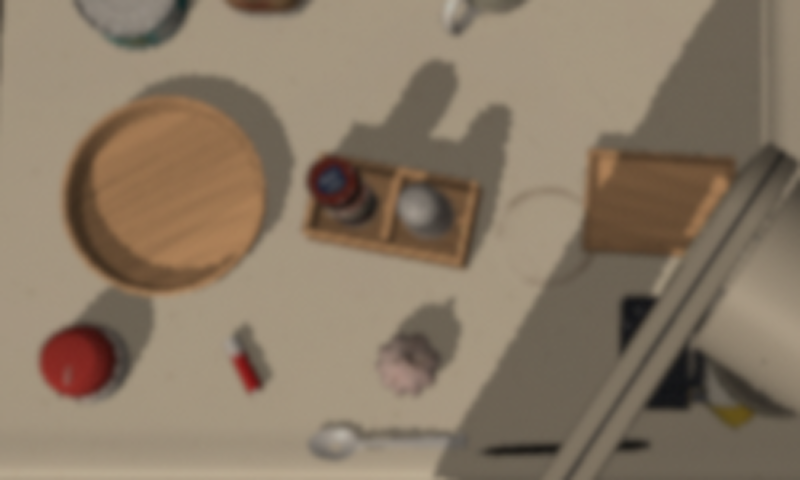

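Jar (335,182) and shaker (425,208) stand in their bays, with cap centres within 2 mm of the bay centres. The tray is centred at (0.558,-0.1425) and the lemon at (0.412,-0.206), 83 × 57 mm as expected. Next I'll grip the lemon.

Call:
carry_out --newtons 12 --targets '[{"hand": 100, "x": 0, "y": 0.001, "z": 0.05, "ax": 0, "ay": 0, "az": 0}, {"hand": 100, "x": 0, "y": 0.001, "z": 0.1, "ax": 0, "ay": 0, "az": 0}, {"hand": 100, "x": 0, "y": 0.001, "z": 0.13, "ax": 0, "ay": 0, "az": 0}, {"hand": 90, "x": 0, "y": 0.001, "z": 0.143, "ax": 0, "ay": 0, "az": 0}, {"hand": 60, "x": 0, "y": 0.001, "z": 0.144, "ax": 0, "ay": 0, "az": 0}, {"hand": 0, "x": 0, "y": 0.001, "z": 0.144, "ax": 0, "ay": 0, "az": 0}, {"hand": 0, "x": 0, "y": 0.001, "z": 0.144, "ax": 0, "ay": 0, "az": 0}, {"hand": 0, "x": 0, "y": 0.001, "z": 0.144, "ax": 0, "ay": 0, "az": 0}]'

```text
t: 15.48
tool_pos: [0.4123, -0.2072, 0.1989]
orientation: [3.139, -0.032, 0.005]
force: [-0.0, -0.3, 7.1]
opening: 0.0565
gripper_force: 12.0
```

Call:
carry_out --targets '[{"hand": 0, "x": 0, "y": 0, "z": 0, "ax": 0, "ay": 0, "az": 0}, {"hand": 0, "x": 0, "y": 0, "z": 0, "ax": 0, "ay": 0, "az": 0}, {"hand": 0, "x": 0, "y": 0, "z": -0.03, "ax": 0, "ay": 0, "az": 0}, {"hand": 0, "x": 0, "y": 0, "z": -0.08, "ax": 0, "ay": 0, "az": 0}, {"hand": 0, "x": 0, "y": 0, "z": -0.13, "ax": 0, "ay": 0, "az": 0}, {"hand": 0, "x": 0, "y": 0, "z": -0.14, "ax": 0, "ay": 0, "az": 0}]'

```text
t: 16.23
tool_pos: [0.4124, -0.2072, 0.3418]
orientation: [3.136, -0.032, 0.011]
force: [0.3, -0.0, -1.3]
opening: 0.0561
gripper_force: 12.0
```

Run:
```python
from h import *
plan([.5585,.245,.17],0)
```

```text
t16.2 grasp [ 0.4136 -0.2081  0.1748] yaw -0.020 shift [ 0.1369 -0.4551  0.0035] turn [ 0.005 -0.007 -0.02 ] open 0.0561
```

Call:
carry_out --targets '[{"hand": 0, "x": 0, "y": -0.055, "z": 0, "ax": 0, "ay": 0, "az": 0}, {"hand": 0, "x": 0, "y": -0.115, "z": 0, "ax": 0, "ay": 0, "az": 0}, {"hand": 0, "x": 0, "y": -0.175, "z": 0, "ax": 0, "ay": 0, "az": 0}, {"hand": 0, "x": 0.02, "y": -0.235, "z": 0, "ax": 0, "ay": 0, "az": 0}, {"hand": 0, "x": 0.05, "y": -0.29, "z": 0, "ax": 0, "ay": 0, "az": 0}, {"hand": 0, "x": 0.08, "y": -0.345, "z": 0, "ax": 0, "ay": 0, "az": 0}, {"hand": 0, "x": 0.11, "y": -0.4, "z": 0, "ax": 0.005, "ay": -0.005, "az": 0}, {"hand": 0, "x": 0.137, "y": -0.455, "z": 0, "ax": 0.005, "ay": -0.005, "az": 0}]'

```text
t: 17.23
tool_pos: [0.558, 0.2473, 0.3352]
orientation: [-3.138, 0.032, 0.009]
force: [1.1, -1.2, -0.6]
opening: 0.0561
gripper_force: 12.0
```

Run:
```python
from h import *
plan([.5585,.245,.042],0)
```

```text
t17.2 grasp [0.557  0.2478 0.1683] yaw -0.020 shift [0.0013 0.0027 0.1262] turn [-0.003  0.006 -0.02 ] open 0.0561
```

Call:
carry_out --targets '[{"hand": 0, "x": 0.001, "y": 0, "z": 0.04, "ax": 0, "ay": 0, "az": 0}, {"hand": 0, "x": 0.001, "y": 0, "z": 0.08, "ax": 0, "ay": 0, "az": 0}, {"hand": 0, "x": 0.001, "y": 0, "z": 0.11, "ax": 0, "ay": 0, "az": 0}, {"hand": 0, "x": 0.001, "y": 0, "z": 0.125, "ax": 0, "ay": 0, "az": 0}, {"hand": 0, "x": 0.001, "y": 0, "z": 0.129, "ax": 0, "ay": 0, "az": 0}, {"hand": 0, "x": 0.001, "y": 0, "z": 0.129, "ax": 0, "ay": 0, "az": 0}, {"hand": 70, "x": 0.001, "y": 0, "z": 0.129, "ax": 0, "ay": 0, "az": 0}, {"hand": 72, "x": 0.001, "y": 0, "z": 0.129, "ax": 0, "ay": 0, "az": 0}]'

```text
t: 18.23
tool_pos: [0.5588, 0.2462, 0.2097]
orientation: [-3.137, 0.032, 0.003]
force: [0.3, -0.1, -0.2]
opening: 0.0665
gripper_force: 0.0
```

Call:
carry_out --targets '[{"hand": 72, "x": 0, "y": 0, "z": 0, "ax": 0, "ay": 0, "az": 0}, {"hand": 72, "x": 0, "y": 0, "z": -0.03, "ax": 0, "ay": 0, "az": 0}, {"hand": 85, "x": 0, "y": 0, "z": -0.08, "ax": 0, "ay": 0, "az": 0}, {"hand": 100, "x": 0, "y": 0, "z": -0.13, "ax": 0, "ay": 0, "az": 0}]'

```text
t: 18.73
tool_pos: [0.5584, 0.2454, 0.3395]
orientation: [-3.138, 0.032, 0.007]
force: [0.2, 0.3, 0.3]
opening: 0.0821
gripper_force: 0.0
```

Run:
```python
from h import *
plan([.421,.0605,.17],1.571)
```

```text
t18.7 grasp [0.5577 0.2461 0.1725] yaw -0.020 shift [-0.1336  0.1877  0.0024] turn [-7.000e-03  1.000e-03 -1.591e+00] open 0.0821
```

Call:
carry_out --targets '[{"hand": 100, "x": -0.05, "y": 0, "z": 0, "ax": 0, "ay": 0, "az": -0.18}, {"hand": 100, "x": -0.1, "y": 0.01, "z": 0, "ax": 0, "ay": 0, "az": -0.36}, {"hand": 100, "x": -0.133, "y": 0.04, "z": 0, "ax": 0, "ay": 0, "az": -0.54}, {"hand": 100, "x": -0.133, "y": 0.08, "z": 0, "ax": 0, "ay": 0, "az": -0.72}, {"hand": 100, "x": -0.133, "y": 0.12, "z": 0, "ax": 0, "ay": 0, "az": -0.9}, {"hand": 100, "x": -0.133, "y": 0.15, "z": 0, "ax": 0, "ay": 0, "az": -1.08}, {"hand": 100, "x": -0.133, "y": 0.18, "z": 0, "ax": 0, "ay": 0, "az": -1.26}, {"hand": 100, "x": -0.133, "y": 0.188, "z": 0, "ax": -0.007, "ay": 0, "az": -1.44}]'

```text
t: 19.73
tool_pos: [0.4218, 0.0587, 0.3383]
orientation: [2.377, 2.051, -0.0]
force: [-0.1, 0.5, -0.1]
opening: 0.0928
gripper_force: 0.0
```

Call:
carry_out --targets '[{"hand": 100, "x": 0, "y": 0, "z": 0, "ax": 0, "ay": 0, "az": -0.14}, {"hand": 100, "x": 0, "y": 0, "z": 0, "ax": 0, "ay": 0, "az": -0.14}, {"hand": 100, "x": 0, "y": 0, "z": 0, "ax": 0, "ay": 0, "az": -0.14}]'

```text
t: 20.1
tool_pos: [0.4219, 0.0603, 0.3381]
orientation: [2.236, 2.205, -0.0]
force: [0.0, 0.2, -0.3]
opening: 0.0934
gripper_force: 0.0
```

Run:
```python
from h import *
P=camera_params("wrist"); p,d=read_camera("wrist"); W=cloud(P,d).reshape(-1,3)
q=W[(np.hypot(W[:,0]-.421,W[:,1]-.0605)<.045)&(W[:,2]>.012)&(W[:,2]<.07)]
print("garlic",len(q),q.min(0).round(4),q.max(0).round(4))
C=cloud(camera_params("top"),read_camera("top")[1]).reshape(-1,3)
k=C[(np.hypot(C[:,0]-.5585,C[:,1]-.264)<.068)&(C[:,2]>.02)&(C[:,2]<.1)]; print("lemon",len(k),k.min(0).round(3),k.max(0).round(3))
plan([.421,.0605,.022],1.571)
```

```text
garlic 3338 [0.3952 0.0368 0.0162] [0.4457 0.0879 0.0547]
lemon 193 [0.561 0.22  0.032] [0.596 0.271 0.066]
t20.2 grasp [0.4219 0.0602 0.171 ] yaw 1.558 shift [ 0.0002 -0.0009  0.149 ] turn [ 0.     0.001 -0.013] open 0.0931
```

Run:
```python
from h import *
P=camera_params("wrist"); p,d=read_camera("wrist"); W=cloud(P,d); 
g=cv2.cvtColor(p,cv2.COLOR_BGR2GRAY)
print([ (np.array(proj(P,np.array([x,.06,0]))).round().tolist()) for x in (.36,.37,.38)])
cv2.imwrite("pics/w8.png",p)
```

```text
[[239.0, 224.0], [251.0, 224.0], [263.0, 224.0]]
```

View pics/w8.png

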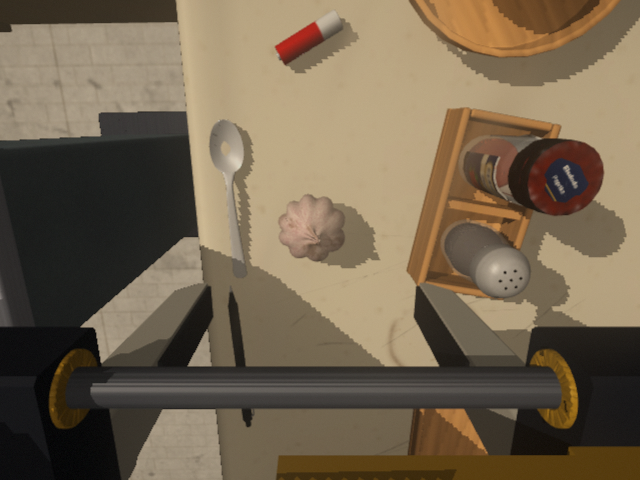

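Garlic is at (312,228), the spoon handle at px 235 (x≈0.357), and the shaker is close on the +x side of the gripper body. I'll turn to yaw 0 so that everything is clear.

Call:
carry_out --targets '[{"hand": 80, "x": 0, "y": 0, "z": 0, "ax": 0, "ay": 0, "az": 1.56}, {"hand": 80, "x": 0, "y": 0, "z": 0, "ax": 0, "ay": 0, "az": 1.56}, {"hand": 80, "x": 0, "y": 0, "z": 0, "ax": 0, "ay": 0, "az": 1.56}, {"hand": 80, "x": 0, "y": 0, "z": 0, "ax": 0, "ay": 0, "az": 1.56}, {"hand": 80, "x": 0, "y": 0, "z": 0, "ax": 0, "ay": 0, "az": 1.56}, {"hand": 80, "x": 0, "y": 0, "z": 0, "ax": 0, "ay": 0, "az": 1.56}, {"hand": 80, "x": 0, "y": 0, "z": 0, "ax": 0, "ay": 0, "az": 1.56}, {"hand": 80, "x": 0, "y": 0, "z": 0.03, "ax": 0, "ay": 0, "az": 1.56}]'

```text
t: 21.25
tool_pos: [0.4231, 0.0604, 0.31]
orientation: [3.14, 0.083, 0.008]
force: [0.8, 0.3, 0.3]
opening: 0.0743
gripper_force: 0.0
```

Call:
carry_out --targets '[{"hand": 80, "x": 0, "y": 0, "z": 0.02, "ax": 0, "ay": 0, "az": 0.07}, {"hand": 80, "x": 0, "y": 0, "z": 0.02, "ax": 0, "ay": 0, "az": 0.07}]'

```text
t: 21.5
tool_pos: [0.421, 0.0603, 0.2864]
orientation: [3.141, -0.016, -0.006]
force: [0.1, 0.4, 1.2]
opening: 0.0742
gripper_force: 0.0
```

Run:
```python
from h import *
plan([.4205,.062,.023],0)
```

```text
t21.5 grasp [0.4204 0.0601 0.1194] yaw -0.010 shift [-0.0002 -0.0018  0.0964] turn [ 0.001  0.004 -0.01 ] open 0.0742
```

Call:
carry_out --newtons 12 --targets '[{"hand": 80, "x": 0, "y": -0.002, "z": 0.05, "ax": 0, "ay": 0.004, "az": 0}, {"hand": 80, "x": 0, "y": -0.002, "z": 0.085, "ax": 0, "ay": 0.004, "az": 0}, {"hand": 80, "x": 0, "y": -0.002, "z": 0.096, "ax": 0, "ay": 0.004, "az": 0}, {"hand": 60, "x": 0, "y": -0.002, "z": 0.096, "ax": 0, "ay": 0.004, "az": 0}, {"hand": 0, "x": 0, "y": -0.002, "z": 0.096, "ax": 0, "ay": 0.004, "az": 0}, {"hand": 0, "x": 0, "y": -0.002, "z": 0.096, "ax": 0, "ay": 0.004, "az": 0}, {"hand": 0, "x": 0, "y": -0.002, "z": 0.096, "ax": 0, "ay": 0.004, "az": 0}, {"hand": 0, "x": 0, "y": -0.002, "z": 0.096, "ax": 0, "ay": 0.004, "az": 0}]'

```text
t: 22.5
tool_pos: [0.4229, 0.0621, 0.1936]
orientation: [3.141, -0.016, 0.011]
force: [-0.7, -1.1, 5.9]
opening: 0.0504
gripper_force: 12.0
```

Call:
carry_out --targets '[{"hand": 0, "x": 0, "y": 0, "z": 0, "ax": 0, "ay": 0, "az": 0}, {"hand": 0, "x": 0, "y": 0, "z": -0.03, "ax": 0, "ay": 0, "az": 0}, {"hand": 0, "x": 0, "y": 0, "z": -0.08, "ax": 0, "ay": 0, "az": 0}, {"hand": 0, "x": 0, "y": 0, "z": -0.13, "ax": 0, "ay": 0, "az": 0}, {"hand": 0, "x": 0, "y": 0, "z": -0.14, "ax": 0, "ay": 0, "az": 0}]'

```text
t: 23.12
tool_pos: [0.4226, 0.0623, 0.3366]
orientation: [3.141, -0.016, 0.019]
force: [-0.0, 0.1, -0.5]
opening: 0.0504
gripper_force: 12.0
```

Run:
```python
from h import *
plan([.5585,.306,.16],1.571)
C=cloud(camera_params("top"),read_camera("top")[1]).reshape(-1,3)
k=C[(np.hypot(C[:,0]-.5585,C[:,1]-.264)<.068)&(C[:,2]>.02)&(C[:,2]<.1)]; print("lemon",len(k),k.min(0).round(3),k.max(0).round(3))
```

```text
t23.1 grasp [0.4245 0.0621 0.1696] yaw -0.010 shift [ 0.1333 -0.2451  0.011 ] turn [ 0.01  -0.009 -1.581] open 0.0504
lemon 215 [0.558 0.218 0.031] [0.596 0.272 0.067]
```

Call:
carry_out --targets '[{"hand": 0, "x": 0, "y": -0.03, "z": 0, "ax": 0, "ay": -0.009, "az": -0.18}, {"hand": 0, "x": 0, "y": -0.07, "z": 0, "ax": 0, "ay": -0.009, "az": -0.36}, {"hand": 0, "x": 0.01, "y": -0.11, "z": 0, "ax": 0, "ay": -0.009, "az": -0.54}, {"hand": 0, "x": 0.03, "y": -0.15, "z": 0, "ax": 0, "ay": -0.009, "az": -0.72}, {"hand": 0, "x": 0.06, "y": -0.19, "z": 0, "ax": 0, "ay": -0.009, "az": -0.9}, {"hand": 0, "x": 0.09, "y": -0.22, "z": 0, "ax": 0, "ay": -0.009, "az": -1.08}, {"hand": 0, "x": 0.12, "y": -0.245, "z": 0, "ax": 0, "ay": -0.009, "az": -1.26}, {"hand": 0, "x": 0.133, "y": -0.245, "z": 0, "ax": 0, "ay": -0.009, "az": -1.44}]'

```text
t: 24.18
tool_pos: [0.5572, 0.3073, 0.3293]
orientation: [2.363, 2.067, -0.014]
force: [-0.3, -0.1, -1.1]
opening: 0.0505
gripper_force: 12.0
```

Call:
carry_out --targets '[{"hand": 0, "x": 0, "y": 0, "z": 0, "ax": 0, "ay": 0, "az": -0.12}, {"hand": 0, "x": 0, "y": 0, "z": 0, "ax": 0, "ay": 0, "az": -0.12}]'

```text
t: 24.42
tool_pos: [0.5564, 0.3057, 0.3299]
orientation: [2.244, 2.196, -0.014]
force: [-0.0, 0.7, -0.5]
opening: 0.0505
gripper_force: 12.0
```

Run:
```python
from h import *
plan([.5585,.308,.035],1.571)
p,d=read_camera("scene"); cv2.imwrite("pics/s9.png",cv2.resize(p[165:265,285:395],(770,700))[:600])
```

```text
t24.4 grasp [0.5556 0.3044 0.1629] yaw 1.549 shift [0.0034 0.0026 0.1279] turn [-0.005  0.008 -0.022] open 0.0505
```

View pics/s9.png

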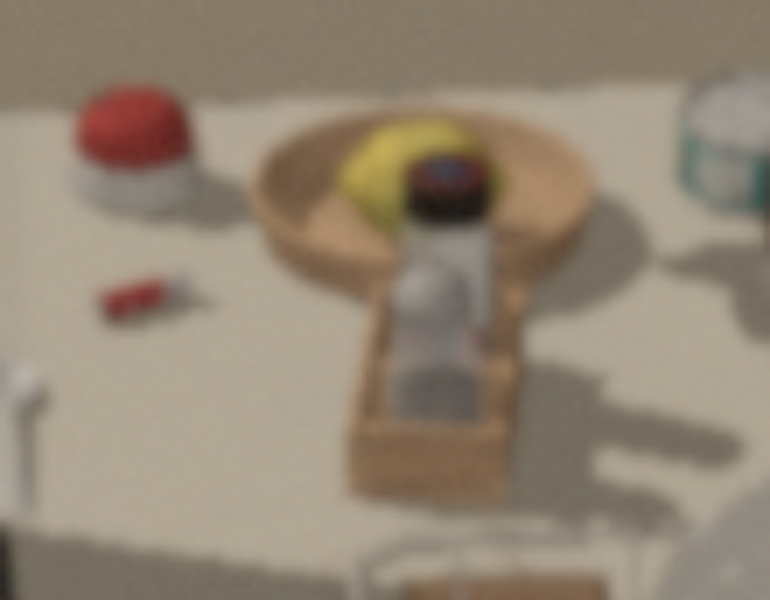

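The lemon is in the dish at (420,165), and both caddy items are standing. The garlic is held above this crop. Next I'll lower it beside the lemon at y=0.308.

Call:
carry_out --targets '[{"hand": 0, "x": 0.004, "y": 0.002, "z": 0.04, "ax": 0, "ay": 0.008, "az": -0.02}, {"hand": 0, "x": 0.004, "y": 0.002, "z": 0.08, "ax": 0, "ay": 0.008, "az": -0.02}, {"hand": 0, "x": 0.004, "y": 0.002, "z": 0.105, "ax": 0, "ay": 0.008, "az": -0.02}, {"hand": 0, "x": 0.004, "y": 0.002, "z": 0.12, "ax": 0, "ay": 0.008, "az": -0.02}, {"hand": 0, "x": 0.004, "y": 0.002, "z": 0.127, "ax": 0, "ay": 0.008, "az": -0.02}, {"hand": 0, "x": 0.004, "y": 0.002, "z": 0.127, "ax": 0, "ay": 0.008, "az": -0.02}, {"hand": 60, "x": 0.004, "y": 0.002, "z": 0.127, "ax": 0, "ay": 0.008, "az": -0.02}, {"hand": 68, "x": 0.004, "y": 0.002, "z": 0.127, "ax": 0, "ay": 0.008, "az": -0.02}]'

```text
t: 25.48
tool_pos: [0.5591, 0.3092, 0.2066]
orientation: [-2.221, -2.219, -0.003]
force: [0.1, 0.5, -0.0]
opening: 0.0606
gripper_force: 0.0
```

Call:
carry_out --targets '[{"hand": 68, "x": 0, "y": 0, "z": 0, "ax": 0, "ay": 0, "az": 0}, {"hand": 68, "x": 0, "y": 0, "z": 0, "ax": 0, "ay": 0, "az": 0}, {"hand": 68, "x": 0, "y": 0, "z": -0.04, "ax": 0, "ay": 0, "az": 0}, {"hand": 60, "x": 0, "y": 0, "z": -0.09, "ax": 0, "ay": 0, "az": 0}, {"hand": 60, "x": 0, "y": 0, "z": -0.13, "ax": 0, "ay": 0, "az": 0}]'

```text
t: 26.1
tool_pos: [0.559, 0.3088, 0.3375]
orientation: [-2.221, -2.219, -0.002]
force: [-0.1, -0.2, 0.8]
opening: 0.0562
gripper_force: 0.0
```

Run:
```python
from h import *
plan([.420,.197,.14],.45)
C=cloud(camera_params("top"),np.load("pics/top0.npy")); t=cv2.imread("pics/top0.png").astype(int)
```

```text
t26.1 grasp [0.5589 0.3092 0.1705] yaw 1.570 shift [-0.1121 -0.1389  0.0304] turn [-0.002 -0.002  1.12 ] open 0.0562
```

Call:
carry_out --targets '[{"hand": 60, "x": -0.01, "y": -0.05, "z": 0, "ax": 0, "ay": 0, "az": 0.18}, {"hand": 60, "x": -0.04, "y": -0.09, "z": 0, "ax": 0, "ay": 0, "az": 0.36}, {"hand": 60, "x": -0.08, "y": -0.13, "z": 0, "ax": 0, "ay": 0, "az": 0.54}, {"hand": 60, "x": -0.112, "y": -0.139, "z": 0, "ax": 0, "ay": 0, "az": 0.72}, {"hand": 60, "x": -0.112, "y": -0.139, "z": 0.01, "ax": 0, "ay": 0, "az": 0.9}, {"hand": 60, "x": -0.112, "y": -0.139, "z": 0.02, "ax": 0, "ay": 0, "az": 1.09}, {"hand": 60, "x": -0.112, "y": -0.139, "z": 0.03, "ax": 0, "ay": 0, "az": 1.09}]'

```text
t: 26.98
tool_pos: [0.4197, 0.1969, 0.3052]
orientation: [-3.049, -0.747, 0.002]
force: [-0.2, 0.3, 0.3]
opening: 0.0558
gripper_force: 0.0
```

Run:
```python
from h import *
P=camera_params("wrist"); p,d=read_camera("wrist"); W=cloud(P,d).reshape(-1,3)
q=W[(np.hypot(W[:,0]-.42,W[:,1]-.197)<.045)&(W[:,2]>.006)&(W[:,2]<.03)]
print("bat",len(q),q.min(0).round(4),q.max(0).round(4),cv2.minAreaRect((q[:,:2]*1000).astype(np.float32)))
C=cloud(camera_params("top"),read_camera("top")[1]).reshape(-1,3)
k=C[(np.hypot(C[:,0]-.5585,C[:,1]-.264)<.068)&(C[:,2]>.035)&(C[:,2]<.1)]; print("dish",len(k),k.min(0).round(3),k.max(0).round(3))
plan([.420,.197,.022],.48)
```

```text
bat 1310 [0.3961 0.1801 0.0061] [0.4446 0.215  0.0167] ((420.49847412109375, 197.93080139160156), (49.01918411254883, 14.583438873291016), 29.223031997680664)
dish 643 [0.519 0.218 0.035] [0.596 0.322 0.066]
t27.1 grasp [0.4186 0.197  0.1371] yaw 0.484 shift [0.0011 0.0006 0.1151] turn [-0.003  0.003  0.004] open 0.0558
```

Call:
carry_out --newtons 12 --targets '[{"hand": 50, "x": 0.002, "y": 0, "z": 0.05, "ax": 0, "ay": 0.003, "az": -0.03}, {"hand": 50, "x": 0.002, "y": 0, "z": 0.09, "ax": 0, "ay": 0.003, "az": -0.03}, {"hand": 45, "x": 0.002, "y": 0, "z": 0.108, "ax": 0, "ay": 0.003, "az": -0.03}, {"hand": 45, "x": 0.002, "y": 0, "z": 0.1145, "ax": 0, "ay": 0.003, "az": -0.03}, {"hand": 30, "x": 0.002, "y": 0, "z": 0.1145, "ax": 0, "ay": 0.003, "az": -0.03}, {"hand": 0, "x": 0.002, "y": 0, "z": 0.1145, "ax": 0, "ay": 0.003, "az": -0.03}, {"hand": 0, "x": 0.002, "y": 0, "z": 0.1145, "ax": 0, "ay": 0.003, "az": -0.03}, {"hand": 0, "x": 0.002, "y": 0, "z": 0.1145, "ax": 0, "ay": 0.003, "az": -0.03}]'

```text
t: 28.08
tool_pos: [0.4218, 0.1983, 0.1918]
orientation: [-3.037, -0.792, -0.005]
force: [-1.1, -0.6, 4.5]
opening: 0.014
gripper_force: 12.0
```

Call:
carry_out --targets '[{"hand": 0, "x": 0, "y": 0, "z": 0, "ax": 0, "ay": 0, "az": 0}, {"hand": 0, "x": 0, "y": 0, "z": 0, "ax": 0, "ay": 0, "az": 0}, {"hand": 0, "x": 0, "y": 0, "z": -0.03, "ax": 0, "ay": 0, "az": 0}, {"hand": 0, "x": 0, "y": 0, "z": -0.08, "ax": 0, "ay": 0, "az": 0}, {"hand": 0, "x": 0, "y": 0, "z": -0.13, "ax": 0, "ay": 0, "az": 0}]'

```text
t: 28.7
tool_pos: [0.4208, 0.1975, 0.3219]
orientation: [-3.037, -0.792, -0.001]
force: [0.4, 0.3, 0.3]
opening: 0.0145
gripper_force: 12.0
```

Run:
```python
from h import *
plan([.557,-.14,.14],1.571)
plan([.557,-.14,.14],0)
```

```text
t28.7 grasp [0.4207 0.198  0.1549] yaw 0.510 shift [-0.0458  0.3611  0.0139] turn [-0.002 -0.002 -1.061] open 0.0145
t28.7 grasp [0.4207 0.198  0.1549] yaw 0.510 shift [-0.0458  0.3611  0.0139] turn [-0.003 -0.     0.51 ] open 0.0145
```

Call:
carry_out --targets '[{"hand": 0, "x": -0.03, "y": 0.05, "z": 0, "ax": 0, "ay": 0, "az": -0.14}, {"hand": 0, "x": -0.06, "y": 0.1, "z": 0, "ax": 0, "ay": 0, "az": -0.28}, {"hand": 0, "x": -0.08, "y": 0.15, "z": 0, "ax": 0, "ay": 0, "az": -0.42}, {"hand": 0, "x": -0.08, "y": 0.2, "z": 0, "ax": 0, "ay": 0, "az": -0.56}, {"hand": 0, "x": -0.07, "y": 0.25, "z": 0, "ax": 0, "ay": 0, "az": -0.7}, {"hand": 0, "x": -0.06, "y": 0.3, "z": 0, "ax": 0, "ay": 0, "az": -0.84}, {"hand": 0, "x": -0.05, "y": 0.345, "z": 0, "ax": 0, "ay": 0, "az": -0.97}, {"hand": 0, "x": -0.046, "y": 0.361, "z": 0, "ax": 0, "ay": 0, "az": -1.06}]'

```text
t: 29.7
tool_pos: [0.5582, -0.142, 0.3195]
orientation: [-2.219, -2.221, -0.004]
force: [-0.7, 0.1, -0.4]
opening: 0.0147
gripper_force: 12.0
```

Run:
```python
from h import *
plan([.557,-.14,.032],1.571)
```

```text
t29.7 grasp [ 0.5583 -0.1415  0.1525] yaw 1.572 shift [ 0.0016 -0.0013  0.1205] turn [ 0.    -0.003  0.001] open 0.0147
```

Call:
carry_out --targets '[{"hand": 0, "x": 0, "y": 0, "z": 0.05, "ax": 0, "ay": 0, "az": 0}, {"hand": 0, "x": 0, "y": 0, "z": 0.09, "ax": 0, "ay": 0, "az": 0}, {"hand": 0, "x": 0, "y": 0, "z": 0.11, "ax": 0, "ay": 0, "az": 0}, {"hand": 0, "x": 0, "y": 0, "z": 0.12, "ax": 0, "ay": 0, "az": 0}, {"hand": 0, "x": 0, "y": 0, "z": 0.121, "ax": 0, "ay": 0, "az": 0}, {"hand": 25, "x": 0, "y": 0, "z": 0.121, "ax": 0, "ay": 0, "az": 0}, {"hand": 30, "x": 0, "y": 0, "z": 0.121, "ax": 0, "ay": 0, "az": 0}, {"hand": 30, "x": 0, "y": 0, "z": 0.121, "ax": 0, "ay": 0, "az": 0}]'

```text
t: 30.7
tool_pos: [0.5576, -0.1396, 0.1997]
orientation: [-2.222, -2.22, -0.005]
force: [0.3, 0.7, -0.9]
opening: 0.0276
gripper_force: 0.0
```

Call:
carry_out --targets '[{"hand": 30, "x": 0, "y": 0, "z": -0.05, "ax": 0, "ay": 0, "az": 0}, {"hand": 30, "x": 0, "y": 0, "z": -0.1, "ax": 0, "ay": 0, "az": 0}, {"hand": 30, "x": 0.03, "y": -0.04, "z": -0.13, "ax": 0, "ay": 0, "az": 0}, {"hand": 30, "x": 0.05, "y": -0.09, "z": -0.14, "ax": 0, "ay": 0, "az": 0}, {"hand": 30, "x": 0.05, "y": -0.14, "z": -0.14, "ax": 0, "ay": 0, "az": 0}, {"hand": 30, "x": 0.05, "y": -0.2, "z": -0.14, "ax": 0, "ay": 0, "az": 0}, {"hand": 30, "x": 0.05, "y": -0.2, "z": -0.14, "ax": 0, "ay": 0, "az": 0}]'

```text
t: 31.58
tool_pos: [0.354, -0.0891, 0.3386]
orientation: [-2.223, -2.219, -0.005]
force: [0.1, 0.2, 0.1]
opening: 0.0278
gripper_force: 0.0
```

Run:
```python
from h import *
t,e=read_camera("top"); C=cloud(camera_params("top"),e).reshape(-1,3)
cv2.imwrite("pics/t10.png",cv2.resize(t[150:300,110:360],(800,480),interpolation=cv2.INTER_CUBIC))
def obj(n,x,y,r,z0,z1):
    p=C[(np.hypot(C[:,0]-x,C[:,1]-y)<r)&(C[:,2]>z0)&(C[:,2]<z1)]; print(n,len(p),p.min(0).round(3),p.max(0).round(3))
obj("bat",.558,-.1425,.035,.012,.05);obj("dish",.5585,.264,.068,.032,.1);obj("jar",.5537,.108,.035,.1,.125);obj("mill",.5417,.045,.035,.085,.11);obj("timer",.42,.325,.05,.035,.1)
C=cloud(camera_params("top"),np.load("pics/top0.npy")).reshape(-1,3);obj("timer0",.42,.325,.05,.035,.1)
```

```text
bat 93 [ 0.535 -0.167  0.012] [ 0.564 -0.119  0.023]
dish 778 [0.516 0.217 0.032] [0.597 0.329 0.067]
jar 221 [0.535 0.089 0.1  ] [0.574 0.128 0.117]
mill 132 [0.526 0.031 0.085] [0.556 0.061 0.099]
timer 399 [0.392 0.295 0.035] [0.449 0.35  0.053]
timer0 396 [0.394 0.295 0.035] [0.449 0.35  0.054]
```

View pics/t10.png

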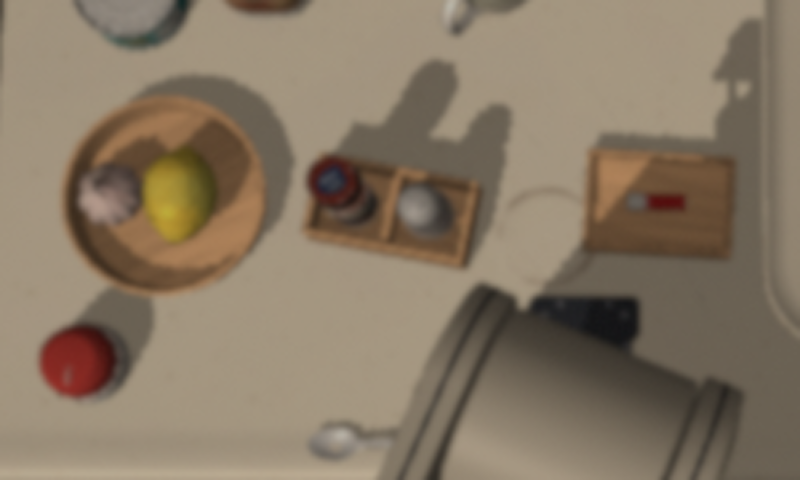

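Everything is in place: garlic (110,195) and lemon (180,195) in the dish, jar (335,182) and shaker (425,208) in the caddy, battery (657,202) flat in the tray, and the timer unmoved. The gripper is clear, so I'm handing the job in.

```bash
python3 -c "
from plant import *
print(robot.close_job())"
```

```text
the job is handed in; nothing more can be done
None
```

The job is handed in at about 32 s with no verdict returned; the last camera check showed jar and shaker upright in the caddy, lemon and garlic in the dish, battery flat in the tray, the timer unmoved, and everything released.

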